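# Stand a culture dish in the dish rack

### The arm

A 6-joint arm with a two-finger parallel gripper is mounted at the origin on a cart in front of the work surface, level with it; the furniture and walls round the work are solid. World frame = base frame: x ahead of the robot, y to its left, z up, the work surface at z = 0. Lengths are in m, angles in degrees, forces in N, time in s.
With the tool pointing down it reaches from about 0.25 to 0.725 m from the base axis. Payload 9.7 kg.
Tool frame: the origin (TCP) lies between the finger pads; the fingertips stand 19 mm ahead of it and the grasp point (between the pads) is the TCP; z points along the fingers, y is the line along which they close (so a half turn about z gives the same grasp; the last joint's range is limited). The gripper opens to 85 mm and grips with 20 to 120 N. Pads are 22 mm wide; open, the fingers measure 114 mm over their backs; the gripper's body (76 mm by 85 mm) begins 54 mm behind the grasp point. The pads swing forward as they close: fully open they stand 13 mm farther back than shut.
Start: joints at [-67.895, 4.979, 10.078, 95.1, 0, 90], TCP at [0.207, -0.51, 0.25] pointing down, gripper open.
Joint ranges: [-179.16, 179.16], [-48.56, 103.87], [-65.8, 70.77], [-126.05, 130.52], [-82.76, 87.17], [-180, 180]. Speed limits (degrees/s): [127.2, 127.2, 147.25, 180, 180, 180].

### API

Orientations are given as [roll, pitch, yaw] about the fixed x, y, z axes, in that order (R = Rz(yaw) Ry(pitch) Rx(roll)).
In Python, from workcell import telemetry, camera, calibration, workorder gives the robot as it stands.
- The arm moves only by the tool play_rows, never from a script. Its argument "increments" is a list of rows, each a list of 3 entries, a list of its own where there are three numbers: the shift along the tool's x, y, z in mm, then the turn, a rotation vector about the tool's x, y, z in degrees, then the closure, from 0 (fully open) to 1 (shut). In form: [[[x, y, z], [ax, ay, az], jaw], ...]. A call has 1 to 20 rows; each row is the pose to reach, as a shift and turn from the pose commanded when the call began, along the tool's axes at that moment; what a row does not reach only later rows make up. A row lasts 1/10 s, in which the tool goes at most 50 mm and 8.59 degrees, less where a joint would pass 70% of its speed; a pose out of reach is approached as far as the arm can. A call with a gripper value outside its range is refused whole. The fingers move at their own pace and stop on an object; "grip_force" is the grip in N (left out, the last holds). Time passes only in rows, so rows that repeat a pose let the fingers close. It gives the time, the measured TCP pose, the force, the opening and the grip force at its end, in the units of the state.
- telemetry.get_obs(): the state, without advancing time (a new reading comes with each control period).
- camera(name): name is "scene" or "top"; returns (picture, depth): 384x512x3 uint8, red, green, blue; 384x512 float32, m along the optical axis (not along the pixel's ray), 0 where there is no reading.
- calibration(name): a dict with "vertical_fov" (degrees; the focal length in pixels is half the picture's height over the tangent of half this angle, whatever the lens; pixels are square), "cx", "cy" (the principal point, pixels), "rvec" (rotation vector, rad) and "tvec" (3), from world to camera coordinates, as OpenCV has them. Camera axes: x right, y down, z forward; pixel columns grow to the right and rows downward; lengths in m; the calibration is good to about 2 mm. A picture is of the moment at which its call begins. calibration takes no time and is no camera call.
- workorder.job_done(): hands the job in; it is judged then, once.
The state is a dict: "time": time; "q": joint angles; "qd": joint speeds; "joint_efforts": joint torques, N m; "ee_pos": TCP position; "tcp_rot": TCP orientation; "wrist_force": force on the tool from outside, world axes, zero at the start; "torque": the same for the moment, N m; "opening": finger opening in m; "grasp_force": force on a finger pad.
Only numpy, scipy, OpenCV 4.12 (cv2) and the standard library are available. Lean on these libraries where they do the work, as an engineer would, in place of code of your own. Each camera call takes 0.05 s, during which the arm holds its last target. There are 200 camera calls.

### The job

Take the round dish that leans on the sloping stand and stand it upright in the free front slot of the wire dish rack, the end slot nearest the robot, resting on the rack's bottom bars; leave the middle slot empty. Set it down, do not drop it, and do not disturb the dish already standing in the rack's back slot.

Things in the scene. Friction and masses are not known exactly. Their poses are not given: they have to be found in the camera images.
- dish: Dish to move: closed round tan petri dish, 88 mm diameter, 15 mm thick, rigid, about 60 g. Starts on the stand, top edge leaning 20 degrees back from vertical, away from the robot. Origin: centre of its underside; z = the disc's axis, at the start out of the front face, to the robot and slightly up; its middle is at z = 7.5 mm. Either face may look forward in the rack. Other dishes lie flat.
- stand: Sloping stand, fixed: grey metal foot 110x92 mm; two 8 mm steel bars behind the dish, 28 mm either side of its middle, ending 12 mm above its centre; two short bars under its rim with upturned tips. Open between the bars: the dish's upper rim is free on both faces. Origin: centre of underside; x the way the dish leans, z up. Dish centre starts 75 mm above the origin, its top edge at 116 mm.
- rack: Wire rack, fixed, grey foot 186x92 mm. Origin: centre of underside; x along the row, away from the robot. Slots at x = -54 (front), 0, +54 mm (back, taken). Slot: four 6 mm tines at y = +/-31 mm, gap 20 mm along x to 60 mm height, flaring to 37 at the tips (z 78); open for fingers between. A dish stands with its axis along x, rim on bars at y = +/-26 mm, centre at y = 0, z = 54, top at z = 98 mm.
- racked_dish: A second dish of the same kind (tan, 88 mm diameter, 15 mm thick, loose), already standing in the rack's back slot; it shows how a racked dish stands and must be left alone. Origin: centre of its underside, z along its axis.
Mind the look-alikes: they are no part of the job. What is shaped like the dish but green is not meant.

How it is judged:
By the outcome, as a careful person would: the job done as asked, in the order asked, and still so for the second after the job is handed in, with the robot touching nothing.
It also fails if it takes over 40 s, if anything falls off the work surface, if the arm or the gripper's body presses on something with over 40 N, if the wrist force passes 120 N, or if a joint passes its speed limit or range.

## Working session

There is one attempt and no reset: what is moved stays moved. The work goes in short steps, Python scripts to look and compute and a tool call to move; the robot and the scene stay as the last step left them, time stands still between calls to the robot, and variables do not carry over. Pictures are saved under pics/ and viewed, at most 10 in all, crops included, and the job is handed in when it is done.

Besides the shell and the picture viewer there is one more tool, called after "Call:" by a JSON object that holds its "op" and its "data", one argument or row to a line. play_rows: Moves the arm, as the interface text tells. Its arguments: {"type":"object","properties":{"increments":{"type":"array"},"grip_force":{"type":"number"}},"required":["increments"]}

```bash
mkdir -p pics
cat > h.py <<'E'
import numpy as np, cv2
from workcell import telemetry, camera, calibration, workorder
def cal(n):
    c=calibration(n); R=cv2.Rodrigues(np.array(c["rvec"],float))[0]; t=np.array(c["tvec"],float).ravel()
    return 192/np.tan(np.radians(c["vertical_fov"])/2),c["cx"],c["cy"],R,t,c
def cloud(n,d):
    f,cx,cy,R,t,_=cal(n); v,u=np.mgrid[:384,:512]
    P=np.stack([(u-cx)/f*d,(v-cy)/f*d,d],-1); return (P-t)@R
E
python3 - <<'E'
from h import *
for n in("scene","top"):
    p,d=camera(n); np.savez(f"{n}0.npz",p=p,d=d); print(cal(n))
    cv2.imwrite(f"pics/{n}0.png",cv2.resize(p[:,:,::-1],(800,600),interpolation=cv2.INTER_CUBIC))
print(telemetry.get_obs())
E
```

```text
(np.float64(427.8831104503608), 252.67091717090085, 191.3911957786107, array([[-0.68036403, -0.73253716, -0.02222821],
       [-0.27448348,  0.28282215, -0.91905955],
       [ 0.6795319 , -0.61919378, -0.39349137]]), array([0.40533021, 0.25302848, 0.45479497]), {'vertical_fov': 48.33352014849536, 'cx': 252.67091717090085, 'cy': 191.3911957786107, 'rvec': array([ 0.90304004, -2.1133372 ,  1.37941993]), 'tvec': array([0.40533021, 0.25302848, 0.45479497])})
(np.float64(390.1667496920818), 254.13041633476908, 195.42152285978494, array([[ 4.18155018e-04, -9.99829539e-01,  1.84585295e-02],
       [-9.91872020e-01, -2.76332785e-03, -1.27209513e-01],
       [ 1.27238836e-01, -1.82553056e-02, -9.91704100e-01]]), array([-0.01213953,  0.60529141,  0.85885897]), {'vertical_fov': 52.40334760671528, 'cx': 254.13041633476908, 'cy': 195.42152285978494, 'rvec': array([ 2.16572024, -2.16226355,  0.15817435]), 'tvec': array([-0.01213953,  0.60529141,  0.85885897])})
{'time': 0.1, 'q': array([-6.78938830e+01,  5.00815841e+00,  1.00383837e+01,  9.50995114e+01,
       -3.71425456e-04,  9.00011595e+01]), 'qd': array([-0.01489954, -0.19306275,  0.03898004, -0.01313179,  0.05144998,
        0.00715085]), 'joint_efforts': array([-6.71907765e-04, -5.21557224e+01,  4.65655231e+01,  1.59023440e-02,
       -5.44553203e-06,  1.44060942e-05]), 'ee_pos': array([ 0.20690621, -0.50939711,  0.24964647]), 'tcp_rot': array([-1.79930714e+02,  3.72827377e-04,  2.21049579e+01]), 'wrist_force': array([0.2379254 , 0.43818718, 1.25753961]), 'torque': array([ 0.03697403,  0.03902104, -0.02602359]), 'grasp_force': 0.0, 'opening': 0.08545190580319775}
```

View pics/scene0.png

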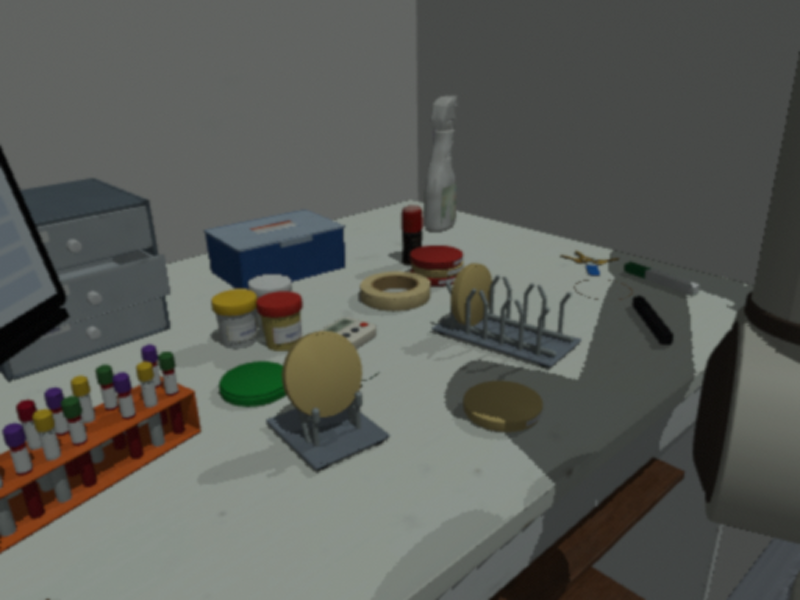

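View pics/top0.png

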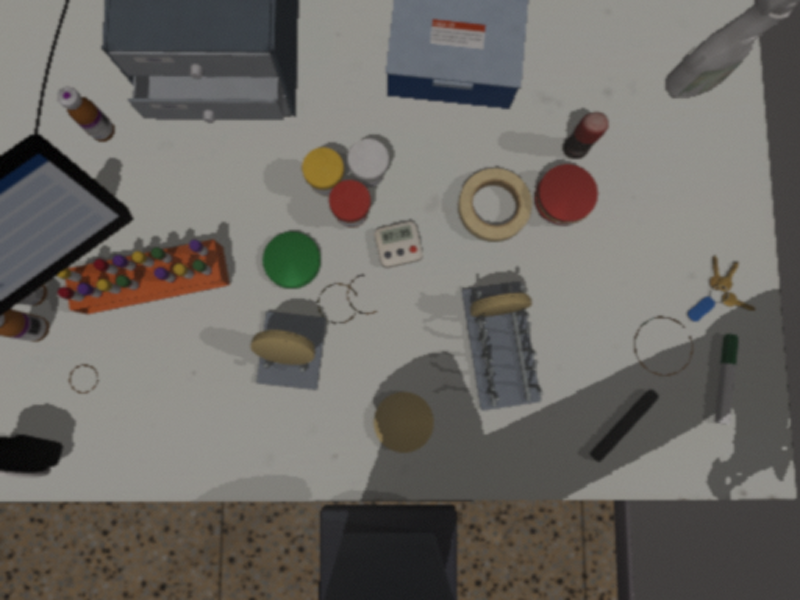

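Scene view: the leaning tan dish is at about (322,375) on its stand and the rack at about (505,330), with the racked dish at (472,295). A flat tan dish at (502,405) and the green one at (255,382) are decoys. In the top view the stand is at (290,348) and the rack runs from (511,404) to (491,283), front end at the bottom.

Run:
```python
from h import *
C={};P={}
for n in("scene","top"):
    z=np.load(n+"0.npz"); d=z["d"]; c=cloud(n,d); c[d==0]=np.nan; C[n]=c; P[n]=z["p"]
def top(u,v): return np.round(C["top"][int(v/1.5625),int(u/1.5625)],3)
for k in[(290,348),(502,345),(500,303),(405,420),(430,440)]: print(k,top(*k))
# tan masks
def tan(n):
    h=cv2.cvtColor(P[n],cv2.COLOR_RGB2HSV); return (h[...,0]>12)&(h[...,0]<28)&(h[...,1]>70)
for name,cu,cv,w in(("dish",322,375,50),("racked",472,295,35)):
    m=np.zeros((384,512),bool); s=1.5625
    m[int((cv-w)/s):int((cv+w)/s),int((cu-w)/s):int((cu+w)/s)]=1
    m=cv2.erode((m&tan("scene")).astype(np.uint8),np.ones((3,3)))>0
    q=C["scene"][m]; q=q[np.isfinite(q).all(1)&(q[:,2]>.03)]
    med=np.median(q,0); q=q[np.linalg.norm(q-med,axis=1)<.06]
    for _ in range(5):
        c0=q.mean(0); nrm=np.linalg.svd(q-c0,full_matrices=False)[2][2]; r=(q-c0)@nrm
        q=q[abs(r)<max(2.0*r.std(),.0015)]
    if nrm[0]>0:nrm=-nrm
    print(name,len(q),"mean",c0.round(4),"n",nrm.round(3),"yaw",np.degrees(np.arctan2(-nrm[1],-nrm[0])).round(1),"lean",np.degrees(np.arcsin(nrm[2])).round(1),"rng",q.min(0).round(3),q.max(0).round(3),r.std())
    e=np.array([-nrm[1],nrm[0],0]);e/=np.linalg.norm(e);g=np.cross(nrm,e)
    a=(q-c0)@e;b=(q-c0)@g
    print("  ext",a.min(),a.max(),b.min(),b.max(),"ctr",(c0+e*(a.min()+a.max())/2+g*(b.min()+b.max())/2).round(4))
# feet
for name,b in(("stand",(235,300,340,400)),("rack",(455,268,550,415))):
    for n in("top",):
        m=np.zeros((384,512),bool);s=1.5625;m[int(b[1]/s):int(b[3]/s),int(b[0]/s):int(b[2]/s)]=1
        q=C[n][m];q=q[np.isfinite(q).all(1)]; h=np.histogram(q[:,2],np.arange(-.01,.13,.004));print(name,h[0])
        f=q[(q[:,2]>.004)&(q[:,2]<.02)]; R=cv2.minAreaRect((f[:,:2]*1000).astype(np.float32)); print(R,cv2.boxPoints(R).round(0).tolist())
```

```text
(290, 348) [0.541 0.137 0.096]
(502, 345) [ 0.551 -0.17   0.01 ]
(500, 303) [ 0.604 -0.153  0.095]
(405, 420) [ 0.439 -0.023  0.014]
(430, 440) [ 0.409 -0.061 -0.002]
dish 1662 mean [0.5368 0.1546 0.0799] n [-0.934  0.104  0.342] yaw -6.3 lean 20.0 rng [0.52  0.112 0.039] [0.552 0.196 0.118] 0.0007925272232716951
  ext -0.04171279464063244 0.043024327359652725 -0.0434907984037352 0.04076030590422958 ctr [0.5362 0.154  0.0786]
racked 336 mean [ 0.5986 -0.1489  0.0678] n [-0.988 -0.137  0.073] yaw 7.9 lean 4.2 rng [ 0.591 -0.193  0.031] [ 0.605 -0.114  0.098] 0.0008229526557265408
  ext -0.0353723883369961 0.044106319796065475 -0.0371453738147826 0.030440319108204106 ctr [ 0.5989 -0.1533  0.0645]
stand [  14 1035 1293  245  839   84    1    1    1    1    0    6   21   20
   26   37   30   25   24   33   24   32   32   41   26   46   40   47
   52   61   78   51    5    0]
((541.8275146484375, 147.81927490234375), (91.72258758544922, 109.90337371826172), 83.4926528930664) [[482.0, 108.0], [591.0, 96.0], [602.0, 187.0], [492.0, 200.0]]
rack [  10 1032 1512  311 1557  242  288   46   10   22   13   20   18   24
   23   19   20   44   38   68   51   92   36   32   49   64   58    4
    0    0    0    0    0    0]
((550.1965942382812, -169.10177612304688), (185.94140625, 92.090576171875), 8.329785346984863) [[452.0, -137.0], [465.0, -228.0], [649.0, -201.0], [636.0, -110.0]]
```

Run:
```python
from h import *
p=np.load("top0.npz")["p"]
a=cv2.resize(p[170:270,155:225],None,fx=5.6,fy=5.6,interpolation=cv2.INTER_CUBIC)
b=cv2.resize(p[170:270,285:355],None,fx=5.6,fy=5.6,interpolation=cv2.INTER_CUBIC)
cv2.imwrite("pics/crop.png",cv2.convertScaleAbs(np.hstack([a,b])[:,:,::-1],alpha=1.6))
```

```text
(no output)
```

View pics/crop.png

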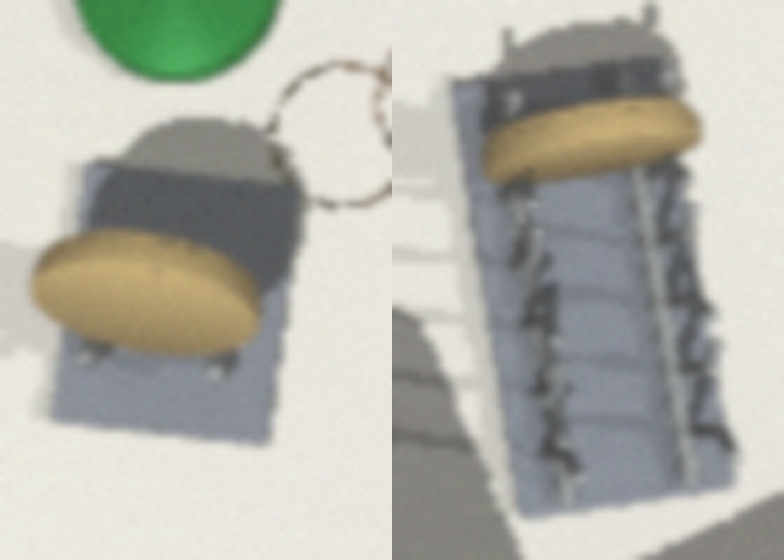

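The numbers agree with the sizes given. Foot fits come out at 186x92 and 110x92 mm, and the dish lean at 20.0°. Next is a helper that converts goal poses to increments.

```bash
cat >> h.py <<'E'
from scipy.spatial.transform import Rotation as Rn
def goalR(yaw,lean):  # fingers close along heading yaw; tool axis leaned back by lean
    y=np.radians(yaw); l=np.radians(lean); h=np.array([np.cos(y),np.sin(y),0])
    z=-np.array([0,0,1])*np.cos(l)-h*np.sin(l); ty=h*np.cos(l)-np.array([0,0,1])*np.sin(l)
    return Rn.from_matrix(np.stack([np.cross(ty,z),ty,z],1))
def inc(pos,R,p0=None,rpy0=None):
    o=telemetry.get_obs(); p0=o["ee_pos"] if p0 is None else p0; rpy0=o["tcp_rot"] if rpy0 is None else rpy0
    R0=Rn.from_euler("xyz",rpy0,degrees=True)
    return (R0.inv().apply(np.array(pos)-p0)*1000).round(1),(R0.inv()*R).as_rotvec(degrees=True).round(2)
E
python3 - <<'E'
from h import *
R=goalR(-6.4,20); print(R.as_euler("xyz",degrees=True),R.as_matrix()[:,2])
print(inc([.590,.1447,.207],R,[.207,-.51,.25],[180,0,22.105]))
E
```

```text
[-160.     0.    83.6] [-0.33988865  0.03812462 -0.93969262]
(array([ 601.2, -462.5,   43. ]), array([ 18.03, -10.73, -60.84]))
```

Call:
{"op": "play_rows", "data": {
  "increments": [
    [[601,-462.5,43],[18,-10.7,-60.8],0.45],
    [[601,-462.5,43],[18,-10.7,-60.8],0.45],
    [[601,-462.5,43],[18,-10.7,-60.8],0.45],
    [[601,-462.5,43],[18,-10.7,-60.8],0.45],
    [[601,-462.5,43],[18,-10.7,-60.8],0.45],
    [[601,-462.5,43],[18,-10.7,-60.8],0.45],
    [[601,-462.5,43],[18,-10.7,-60.8],0.45],
    [[601,-462.5,43],[18,-10.7,-60.8],0.45],
    [[601,-462.5,43],[18,-10.7,-60.8],0.45],
    [[601,-462.5,43],[18,-10.7,-60.8],0.45],
    [[601,-462.5,43],[18,-10.7,-60.8],0.45],
    [[601,-462.5,43],[18,-10.7,-60.8],0.45],
    [[601,-462.5,43],[18,-10.7,-60.8],0.45],
    [[601,-462.5,43],[18,-10.7,-60.8],0.45],
    [[601,-462.5,43],[18,-10.7,-60.8],0.45],
    [[601,-462.5,43],[18,-10.7,-60.8],0.45],
    [[601,-462.5,43],[18,-10.7,-60.8],0.45],
    [[601,-462.5,43],[18,-10.7,-60.8],0.45],
    [[601,-462.5,43],[18,-10.7,-60.8],0.45],
    [[601,-462.5,43],[18,-10.7,-60.8],0.45]
  ],
  "grip_force": 40
}}

```text
time: 2.1
ee_pos: [0.5895, 0.1438, 0.2082]
tcp_rot: [-160.1, -0.0, 83.5]
wrist_force: [0.4, 0.5, -0.1]
opening: 0.0469
grasp_force: 0.0
```

Run:
```python
from h import *
p,d=camera("scene"); np.savez("s1.npz",p=p,d=d)
cv2.imwrite("pics/s1.png",cv2.convertScaleAbs(cv2.resize(p[40:320,120:400,::-1],(600,600),interpolation=cv2.INTER_CUBIC),alpha=1.5))
R=goalR(-6.4,20)
print(inc([.5527,.1489,.1037],R,[.590,.1447,.207],R.as_euler("xyz",degrees=True)), inc([.5527,.1489,.1037],R),telemetry.get_obs()["q"])
f,cx,cy,Rc,t,_=cal("scene")
for X in([.590,.1447,.207],[.5527,.1489,.1037],[.5425,.150,.0755]):
    c=Rc@np.array(X)+t; print((np.array([f*c[0]/c[2]+cx-120,f*c[1]/c[2]+cy-40])*600/280).round())
```

```text
(array([0.000e+00, 1.000e-01, 1.099e+02]), array([-0.,  0.,  0.])) (array([  0.7,   0.6, 110.9]), array([ 0.09, -0.06, -0.12])) [ 11.1199541   32.50843145  37.41888905 113.94500992   5.93577852
 106.65712005]
[141. 246.]
[176. 388.]
[186. 425.]
```

View pics/s1.png

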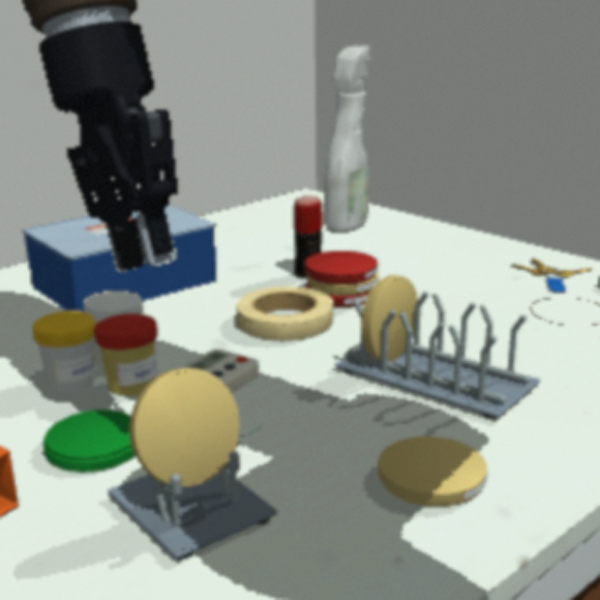

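The dish face is centred near (187,427) in the crop, against a projected (186,425), and the fingers sit above it at (145,258). The alignment is good, so I descend and close.

Call:
{"op": "play_rows", "data": {
  "increments": [
    [[0,0,20],[0,0,0],0.45],
    [[0,0,40],[0,0,0],0.45],
    [[0,0,60],[0,0,0],0.45],
    [[0,0,75],[0,0,0],0.45],
    [[0,0,90],[0,0,0],0.45],
    [[0,0,100],[0,0,0],0.45],
    [[0,0,110],[0,0,0],0.45],
    [[0,0,110],[0,0,0],0.45],
    [[0,0,110],[0,0,0],0.45]
  ]
}}

```text
time: 3.05
ee_pos: [0.5526, 0.1492, 0.1043]
tcp_rot: [-160.1, -0.0, 83.5]
wrist_force: [0.3, -0.0, 0.2]
opening: 0.0472
grasp_force: 0.0
```

Call:
{"op": "play_rows", "data": {
  "increments": [
    [[0,0,0],[0,0,0],0.6],
    [[0,0,0],[0,0,0],0.7],
    [[0,0,0],[0,0,0],0.75],
    [[0,0,0],[0,0,0],0.8],
    [[0,0,0],[0,0,0],0.85],
    [[0,0,0],[0,0,0],0.9],
    [[0,0,0],[0,0,0],1],
    [[0,0,0],[0,0,0],1],
    [[0,0,0],[0,0,0],1],
    [[0,0,0],[0,0,0],1]
  ]
}}

```text
time: 4.05
ee_pos: [0.5525, 0.1493, 0.1039]
tcp_rot: [-160.1, -0.0, 83.6]
wrist_force: [1.9, -0.5, 0.9]
opening: 0.0143
grasp_force: 41.6
```

Call:
{"op": "play_rows", "data": {
  "increments": [
    [[0,0,-5],[0,0,0],1],
    [[0,0,-12],[0,0,0],1],
    [[0,0,-25],[0,0,0],1],
    [[0,0,-40],[0,0,0],1],
    [[0,0,-60],[0,0,0],1],
    [[0,0,-80],[0,0,0],1],
    [[0,0,-100],[0,0,0],1],
    [[0,0,-110],[0,0,0],1],
    [[0,0,-110],[0,0,0],1],
    [[0,0,-110],[0,0,0],1]
  ]
}}

```text
time: 5.05
ee_pos: [0.5898, 0.1451, 0.207]
tcp_rot: [-160.0, 0.0, 83.5]
wrist_force: [0.2, 0.5, -0.7]
opening: 0.0145
grasp_force: 41.3
```

Run:
```python
from h import *
p,d=camera("scene"); P=cloud("scene",d)
h=cv2.cvtColor(p,cv2.COLOR_RGB2HSV); m=(h[...,0]>12)&(h[...,0]<28)&(h[...,1]>70)&(d>0)&(P[...,2]>.115)&(abs(P[...,1]-.15)<.08)&(abs(P[...,0]-.57)<.08)
m=cv2.erode(m.astype(np.uint8),np.ones((3,3)))>0
q=P[m]
for _ in range(5):
    c0=q.mean(0);n=np.linalg.svd(q-c0,full_matrices=False)[2][2];r=(q-c0)@n;q=q[abs(r)<max(2*r.std(),.0015)]
n*=-np.sign(n[0])
o=telemetry.get_obs();R=Rn.from_euler("xyz",o["tcp_rot"],degrees=True);T=R.inv().apply(q-o["ee_pos"])*1e3
print(len(q),n,R.inv().apply(n),T.min(0),T.max(0),T.mean(0),o["opening"],o["grasp_force"],o["ee_pos"],o["wrist_force"])
# circle fit of lower rim
from scipy.optimize import least_squares
ed=m&~(cv2.erode(m.astype(np.uint8),np.ones((3,3)))>0); e=R.inv().apply(P[ed]-o["ee_pos"])*1e3; e=e[(e[:,2]>20)&(abs(e[:,1]-T.mean(0)[1])<4)]
s=least_squares(lambda x:np.hypot(e[:,0]-x[0],e[:,2]-x[1])-x[2],[0,30,43],loss="soft_l1");print(s.x,len(e))
G=goalR(8.3,0)
sl=np.array([.5502,-.1691])-.054*np.array([np.cos(np.radians(8.3)),np.sin(np.radians(8.3))]);print(sl)
st=goalR(-6.4,20).as_euler("xyz",degrees=True)
print(inc([*sl,.22],G,[.590,.1447,.207],st))
```

```text
1490 [-0.93486339  0.10531675  0.3390263 ] [-3.78270996e-04 -9.99994590e-01  3.26765822e-03] [-39.72069378  -9.09830847 -11.11201808] [45.98210569 -5.70460391 71.27976401] [ 5.01011131 -7.41945056 34.22261884] 0.014664037234923577 41.33289914665511 [0.58958599 0.14512102 0.20667175] [ 0.33099922 -0.24153913 -0.90278437]
[ 5.63462251 34.62686714 36.84172312] 170
[ 0.49676561 -0.17689523]
(array([-330. ,  -57.8,    7.2]), array([-19.89,  -2.57, -14.55]))
```

The dish is held squarely, with its front face at -7.4 mm in tool y. The lateral offset differs by a few mm between the cameras, so I check both feet in the scene camera too.

Run:
```python
from h import *
for n in("scene","top"):
    z=np.load(n+"0.npz");d=z["d"];c=cloud(n,d)
    hsv=cv2.cvtColor(z["p"],cv2.COLOR_RGB2HSV)
    tb=c[(d>0)&(abs(c[...,0]-.45)<.04)&(abs(c[...,1]-.06)<.03)][:,2]; print(n,"table z",np.median(tb))
    for nm,(x,y) in(("stand",(.542,.148)),("rack",(.550,-.169))):
        m=(d>0)&(abs(c[...,0]-x)<.12)&(abs(c[...,1]-y)<.085)
        m&=(c[...,2]>.0045)&(c[...,2]<.02)
        m=cv2.morphologyEx(m.astype(np.uint8),cv2.MORPH_OPEN,np.ones((3,3)))
        k,l,s,_=cv2.connectedComponentsWithStats(m); 
        q=c[l==1+np.argmax(s[1:,4])]
        print(nm,len(q),cv2.minAreaRect((q[:,:2]*1000).astype(np.float32)),np.median(q[:,2]))
```

```text
scene table z 0.00029695834514017783
stand 1572 ((541.8046264648438, 152.06796264648438), (91.94359588623047, 111.46067810058594), 83.31969451904297) 0.009686630378394002
rack 1425 ((550.264892578125, -163.32383728027344), (186.8890838623047, 91.83190155029297), 8.6817045211792) 0.010063358919059498
top table z -0.001783336036256967
stand 1032 ((541.7816772460938, 147.8188934326172), (91.72025299072266, 109.80933380126953), 83.4875717163086) 0.007599014129272086
rack 2003 ((529.0440673828125, -172.1007843017578), (143.24290466308594, 91.84929656982422), 8.307578086853027) 0.008235492350972193
```

Run:
```python
from h import *
st=goalR(-6.4,20).as_euler("xyz",degrees=True)
print(inc([.4968,-.1739,.21],goalR(8.5,0),[.590,.1447,.207],st))
```

```text
(array([-327. ,  -54.7,   16.7]), array([-19.89,  -2.6 , -14.75]))
```

Call:
{"op": "play_rows", "data": {
  "increments": [
    [[-20,-3.5,-5],[-2,0,-1],1],
    [[-50,-9,-5],[-5,-0.7,-4],1],
    [[-90,-16,0],[-9,-1.3,-7],1],
    [[-130,-23,4],[-13,-1.8,-10],1],
    [[-170,-30,8],[-17,-2.3,-13],1],
    [[-210,-37,12],[-19.9,-2.6,-14.7],1],
    [[-250,-43,14],[-19.9,-2.6,-14.7],1],
    [[-285,-49,16],[-19.9,-2.6,-14.7],1],
    [[-310,-53,16.7],[-19.9,-2.6,-14.7],1],
    [[-322,-54,16.7],[-19.9,-2.6,-14.7],1],
    [[-327,-54.7,16.7],[-19.9,-2.6,-14.7],1],
    [[-327,-54.7,16.7],[-19.9,-2.6,-14.7],1],
    [[-327,-54.7,16.7],[-19.9,-2.6,-14.7],1],
    [[-327,-54.7,16.7],[-19.9,-2.6,-14.7],1]
  ]
}}

```text
time: 6.5
ee_pos: [0.4966, -0.1725, 0.2101]
tcp_rot: [180.0, 0.0, 98.5]
wrist_force: [-0.6, -0.4, -0.8]
opening: 0.0146
grasp_force: 41.3
```

Run:
```python
from h import *
o=telemetry.get_obs();print(o["ee_pos"],o["tcp_rot"],o["q"],o["time"])
p,d=camera("scene"); P=cloud("scene",d); np.savez("s2.npz",p=p,d=d)
h=cv2.cvtColor(p,cv2.COLOR_RGB2HSV); m=(h[...,0]>12)&(h[...,0]<28)&(h[...,1]>70)&(d>0)&(P[...,2]>.11)&(abs(P[...,1]+.17)<.08)&(abs(P[...,0]-.49)<.05)
m=cv2.erode(m.astype(np.uint8),np.ones((3,3)))>0;q=P[m]
for _ in range(5):
    c0=q.mean(0);n=np.linalg.svd(q-c0,full_matrices=False)[2][2];r=(q-c0)@n;q=q[abs(r)<max(2*r.std(),.0015)]
R=Rn.from_euler("xyz",o["tcp_rot"],degrees=True);T=R.inv().apply(q-o["ee_pos"])*1e3
print(len(q),R.inv().apply(n),T.min(0),T.max(0),T.mean(0))
a=np.radians(8.5);S=np.array([[np.cos(a),np.sin(a)],[-np.sin(a),np.cos(a)]])@(q[:,:2]-[.5502,-.1633]).T*1e3
print("rack frame x,y",S.min(1),S.max(1),"z",q[:,2].min())
# tine tops, rack frame
m=(d>0)&(P[...,2]>.055)&(P[...,2]<.09); t=P[m]; t=np.c_[(np.array([[np.cos(a),np.sin(a)],[-np.sin(a),np.cos(a)]])@(t[:,:2]-[.5502,-.1633]).T*1e3).T,t[:,2]*1e3]
t=t[(abs(t[:,1])<42)&(t[:,0]>-90)&(t[:,0]<36)]; print(t[np.argsort(t[:,0])][::max(1,len(t)//45)].round(0).tolist())
cv2.imwrite("pics/s2.png",cv2.convertScaleAbs(cv2.resize(p[100:260,240:420,::-1],(675,600),interpolation=cv2.INTER_CUBIC),alpha=1.5))
```

```text
[ 0.49658891 -0.17246848  0.21013704] [1.79957386e+02 6.83222518e-03 9.84818786e+01] [-1.91593792e+01  9.42436318e-01  1.41677666e+00  9.04334205e+01
  1.37174560e-02  6.23587446e+01] 6.5
444 [ 0.00415105 -0.99996832 -0.0067921 ] [-36.65188242  -8.00342362 -11.41488642] [46.76219419 -4.69671872 68.25168752] [13.5723163  -6.65127856 34.64256555]
rack frame x,y [-62.35277374 -37.79708226] [-59.06359879  45.61788544] z 0.14188019833560056
[[-78.0, 30.0, 77.0], [-76.0, -28.0, 75.0], [-75.0, -31.0, 72.0], [-73.0, -31.0, 67.0], [-73.0, 30.0, 69.0], [-71.0, -31.0, 68.0], [-70.0, -33.0, 65.0], [-69.0, -30.0, 68.0], [-68.0, -33.0, 61.0], [-67.0, -30.0, 63.0], [-66.0, 33.0, 59.0], [-65.0, 31.0, 60.0], [-43.0, 27.0, 60.0], [-42.0, 30.0, 58.0], [-41.0, -32.0, 65.0], [-40.0, 31.0, 61.0], [-39.0, -31.0, 63.0], [-39.0, 32.0, 65.0], [-37.0, 31.0, 73.0], [-36.0, 33.0, 74.0], [-36.0, 31.0, 66.0], [-34.0, -35.0, 77.0], [-33.0, -33.0, 70.0], [-32.0, -31.0, 75.0], [-23.0, -33.0, 77.0], [-22.0, -36.0, 73.0], [-20.0, -31.0, 76.0], [-19.0, -34.0, 66.0], [-18.0, -31.0, 67.0], [-17.0, -29.0, 70.0], [-16.0, 31.0, 56.0], [-14.0, -30.0, 57.0], [-13.0, -31.0, 64.0], [-12.0, 29.0, 61.0], [-10.0, -33.0, 62.0], [12.0, 30.0, 60.0], [13.0, 28.0, 66.0], [14.0, 30.0, 55.0], [15.0, -33.0, 68.0], [16.0, 31.0, 62.0], [17.0, 30.0, 68.0], [18.0, -30.0, 68.0], [20.0, 30.0, 76.0], [21.0, 31.0, 72.0], [22.0, -32.0, 76.0], [31.0, 30.0, 73.0], [33.0, -33.0, 76.0], [34.0, 30.0, 68.0], [35.0, 32.0, 68.0]]
```

View pics/s2.png

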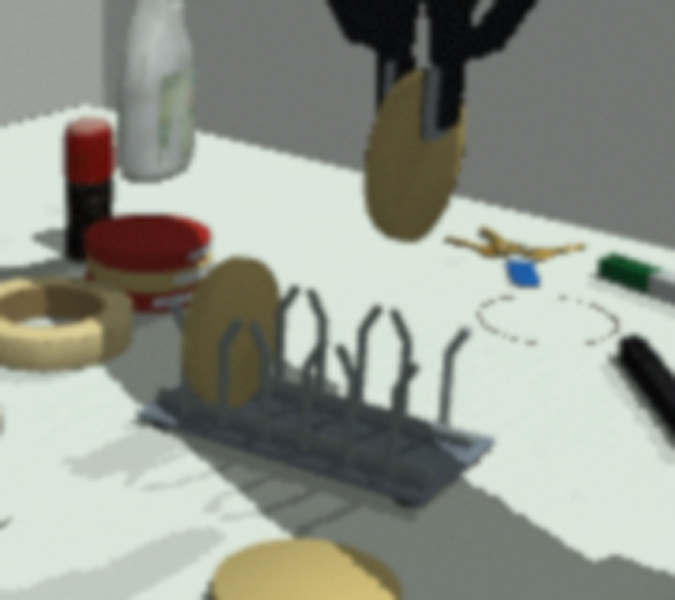

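The dish hangs above the rack at (415,155) in the crop and the front slot, at about (425,400), is free. The tine tops measure symmetric at y = ±31 mm, and the slot centre and dish mid-plane agree in x. A shift of 1.5 mm towards -y, then down.

Call:
{"op": "play_rows", "data": {
  "increments": [
    [[-1.5,0,15],[0,0,0],1],
    [[-1.5,0,35],[0,0,0],1],
    [[-1.5,0,55],[0,0,0],1],
    [[-1.5,0,70],[0,0,0],1],
    [[-1.5,0,80],[0,0,0],1],
    [[-1.5,0,88],[0,0,0],1],
    [[-1.5,0,94],[0,0,0],1],
    [[-1.5,0,99],[0,0,0],1],
    [[-1.5,0,104],[0,0,0],1],
    [[-1.5,0,108],[0,0,0],1],
    [[-1.5,0,112],[0,0,0],1],
    [[-1.5,0,115],[0,0,0],1],
    [[-1.5,0,118],[0,0,0],1],
    [[-1.5,0,120],[0,0,0],1],
    [[-1.5,0,121],[0,0,0],1],
    [[-1.5,0,121],[0,0,0],1],
    [[-1.5,0,121],[0,0,0],1]
  ]
}}

```text
time: 8.25
ee_pos: [0.4967, -0.175, 0.0894]
tcp_rot: [179.9, 0.0, 98.4]
wrist_force: [-0.7, -0.2, -1.0]
opening: 0.0149
grasp_force: 41.3
```

Call:
{"op": "play_rows", "data": {
  "increments": [
    [[0,0,1],[0,0,0],1],
    [[0,0,1],[0,0,0],1],
    [[0,0,2],[0,0,0],1],
    [[0,0,2],[0,0,0],1],
    [[0,0,3],[0,0,0],1],
    [[0,0,3],[0,0,0],1]
  ]
}}

```text
time: 8.85
ee_pos: [0.4966, -0.1749, 0.0861]
tcp_rot: [180.0, 0.0, 98.4]
wrist_force: [-0.9, 0.3, -1.0]
opening: 0.0144
grasp_force: 41.3
```

Call:
{"op": "play_rows", "data": {
  "increments": [
    [[0,0,0.5],[0,0,0],1],
    [[0,0,0.5],[0,0,0],1],
    [[0,0,1],[0,0,0],1],
    [[0,0,1],[0,0,0],1]
  ]
}}

```text
time: 9.25
ee_pos: [0.4966, -0.1749, 0.0852]
tcp_rot: [180.0, 0.0, 98.4]
wrist_force: [1.0, 0.3, 0.2]
opening: 0.0145
grasp_force: 41.3
```

Slight upward change; I continue in 0.5 mm steps.

Call:
{"op": "play_rows", "data": {
  "increments": [
    [[0,0,0.5],[0,0,0],1],
    [[0,0,0.5],[0,0,0],1],
    [[0,0,0.5],[0,0,0],1]
  ]
}}

```text
time: 9.55
ee_pos: [0.4966, -0.1749, 0.0848]
tcp_rot: [179.9, 0.0, 98.4]
wrist_force: [-0.4, 0.6, -0.3]
opening: 0.0146
grasp_force: 41.3
```

Run:
```python
from h import *
o=telemetry.get_obs();print(o["ee_pos"],o["wrist_force"],o["torque"])
p,d=camera("scene"); 
cv2.imwrite("pics/s3.png",cv2.convertScaleAbs(cv2.resize(p[130:240,270:390,::-1],(654,600),interpolation=cv2.INTER_CUBIC),alpha=1.5))
```

```text
[ 0.49664077 -0.17494516  0.08484244] [-0.42282688  0.57577506 -0.32370045] [ 0.06162377  0.02115515 -0.01420679]
```

View pics/s3.png

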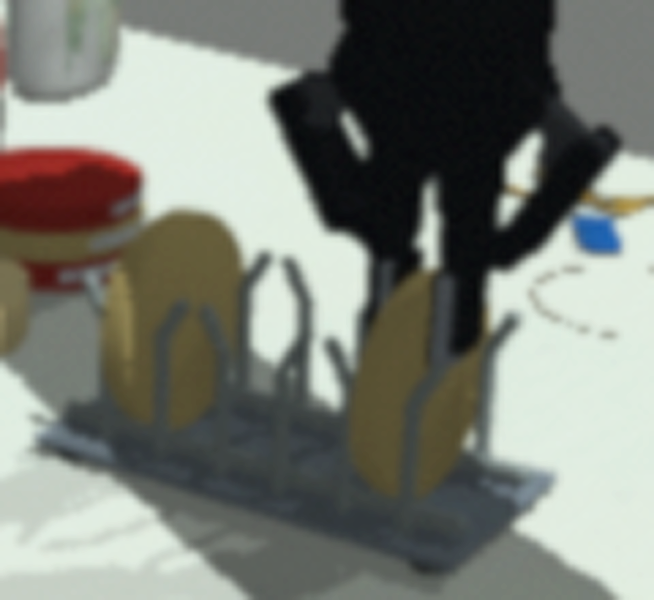

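The dish is in the front slot at (420,385), between the end tines, with its bottom close to the bars. I continue until there is firm contact.

Call:
{"op": "play_rows", "data": {
  "increments": [
    [[0,0,0.5],[0,0,0],1],
    [[0,0,0.5],[0,0,0],1],
    [[0,0,1],[0,0,0],1],
    [[0,0,1],[0,0,0],1]
  ]
}}

```text
time: 10.0
ee_pos: [0.4968, -0.175, 0.0845]
tcp_rot: [179.9, 0.0, 98.4]
wrist_force: [-1.6, 0.0, 7.1]
opening: 0.0144
grasp_force: 42.2
```

Call:
{"op": "play_rows", "data": {
  "increments": [
    [[0,0,0.4],[0,0,0],1],
    [[0,0,0.4],[0,0,0],1],
    [[0,0,0.4],[0,0,0],1]
  ]
}}

```text
time: 10.3
ee_pos: [0.4969, -0.175, 0.0844]
tcp_rot: [179.9, 0.1, 98.4]
wrist_force: [-2.4, 0.9, 9.5]
opening: 0.0148
grasp_force: 42.5
```

Contact came at the predicted height. I ease the load, then open slowly.

Call:
{"op": "play_rows", "data": {
  "increments": [
    [[0,0,-0.8],[0,0,0],1],
    [[0,0,-0.8],[0,0,0],0.83],
    [[0,0,-0.8],[0,0,0],0.8],
    [[0,0,-0.8],[0,0,0],0.77],
    [[0,0,-0.8],[0,0,0],0.74],
    [[0,0,-0.8],[0,0,0],0.7],
    [[0,0,-0.8],[0,0,0],0.65],
    [[0,0,-0.8],[0,0,0],0.6],
    [[0,0,-0.8],[0,0,0],0.6],
    [[0,0,-0.8],[0,0,0],0.6],
    [[0,0,-0.8],[0,0,0],0.6]
  ]
}}

```text
time: 11.4
ee_pos: [0.4966, -0.175, 0.0842]
tcp_rot: [179.9, 0.0, 98.4]
wrist_force: [-0.5, -0.1, -0.2]
opening: 0.0344
grasp_force: 0.0
```

Call:
{"op": "play_rows", "data": {
  "increments": [
    [[0,0,-5],[0,0,0],0.6],
    [[0,0,-12],[0,0,0],0.6],
    [[0,0,-22],[0,0,0],0.6],
    [[0,0,-35],[0,0,0],0.6],
    [[0,0,-55],[0,0,0],0.6],
    [[0,0,-80],[0,0,0],0.6],
    [[0,0,-110],[0,0,0],0.6],
    [[0,0,-140],[0,0,0],0.6],
    [[0,0,-160],[0,0,0],0.6],
    [[0,0,-160],[0,0,0],0.6],
    [[0,0,-160],[0,0,0],0.6]
  ]
}}

```text
time: 12.5
ee_pos: [0.4967, -0.175, 0.2449]
tcp_rot: [179.9, 0.1, 98.4]
wrist_force: [-0.0, 0.0, -0.5]
opening: 0.0343
grasp_force: 0.0
```

Run:
```python
from h import *
p,d=camera("scene"); P=cloud("scene",d); p0,d0=np.load("scene0.npz")["p"],np.load("scene0.npz")["d"]
cv2.imwrite("pics/s4.png",cv2.convertScaleAbs(cv2.resize(p[130:240,270:390,::-1],(654,600),interpolation=cv2.INTER_CUBIC),alpha=1.5))
a=np.radians(8.5);M=np.array([[np.cos(a),np.sin(a)],[-np.sin(a),np.cos(a)]])
for im,Q,c in((p,P,-54),(p,P,54),(p0,cloud("scene",d0),54)):
    h=cv2.cvtColor(im,cv2.COLOR_RGB2HSV);xy=(Q[...,:2]-[.5502,-.1633])@M.T*1e3
    m=(h[...,0]>12)&(h[...,0]<28)&(h[...,1]>70)&(Q[...,2]>.02)&(abs(xy[...,0]-c)<25)&(abs(xy[...,1])<52)
    q=np.c_[xy[m],Q[m][:,2]*1e3];n=np.linalg.svd(q-q.mean(0),full_matrices=False)[2][2]
    print(c,len(q),np.percentile(q,[1,50,99],axis=0).round(1).tolist(),n.round(3))
```

```text
-54 872 [[-77.5, -37.0, 23.1], [-58.4, 24.0, 72.0], [-35.5, 42.9, 429.1]] [-0.995  0.099 -0.012]
54 625 [[45.8, -37.5, 21.2], [50.2, 9.9, 65.6], [63.8, 42.7, 97.5]] [-0.993  0.067  0.092]
54 632 [[46.0, -39.0, 22.5], [50.2, 9.6, 66.6], [64.0, 42.0, 97.8]] [-0.993  0.063  0.099]
```

View pics/s4.png

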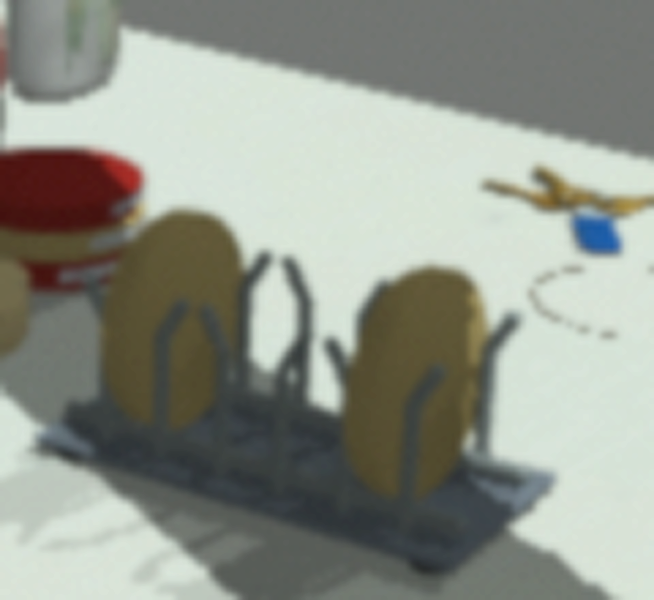

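The dish stands upright in the front slot at (415,385). The middle slot is empty, the racked dish at (172,320) has not moved, and the gripper is clear.

```bash
python3 -c "
from workcell import workorder; print(workorder.job_done())"
```

```text
the job is handed in; nothing more can be done
None
```

The dish stands upright on the bars of the rack's front slot. The middle slot is empty, the back dish has not moved, and the job was handed in with the gripper clear, at about 12.5 s on the robot's clock.

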